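Clamp a stone blank in the carving jig

ROBOT

A 6-joint arm with a two-finger parallel gripper is mounted at the origin on the work surface. World frame = base frame: x ahead of the robot, y to its left, z up, the work surface at z = 0. Lengths are in m, angles in rad, forces in N, time in s.
With the tool pointing down it reaches from about 0.35 to 0.775 m from the base axis. Payload 5.5 kg.
Tool frame: the origin (TCP) lies at the very end of the fingers, on their centre line; the grasp point (between the pads) lies 19 mm behind it; z points along the fingers, y is the direction in which the jaws open and shut (so a half turn about z gives the same grasp; the last joint's range is limited). The gripper opens to 85 mm and grips with 20 to 120 N. Pads are 22 mm wide; open, the fingers measure 114 mm over their backs; the gripper's body (76 mm by 85 mm) begins 54 mm behind the grasp point. The pads swing forward as they close: fully open they stand 13 mm farther back than shut.
Start: joints at [-1.327, 0.313, 0.046, 1.304, 0, 1.431], TCP at [0.215, -0.533, 0.231] pointing down, gripper open.
Joint ranges: [-2.76, 2.76], [-0.86, 1.69], [-1.03, 1.26], [-2.2, 2.34], [-1.47, 1.5], [-3.14, 3.14]. Speed limits (rad/s): [2.57, 2.57, 3.14, 3.14, 3.14, 3.14].

INTERFACE

Orientations are given as a unit quaternion [w, x, y, z].
In Python, from workcell import get_state, imaging, env, spotter gives the robot as it stands.
- The arm moves only by the tool play_rows, never from a script. Its argument "moves" is a list of rows, each an object with "claw": the finger opening in cm, from 0 to 8.54; "delta_pos": the shift along the tool's x, y, z in cm, a list of three; "twist": the turn about the tool's z in degrees. A call has 1 to 12 rows; each row is the pose to reach, as a shift and turn from the pose commanded when the call began, along the tool's axes at that moment; what a row does not reach only later rows make up. A row lasts 1/8 s, in which the tool goes at most 62.5 mm and 10.7 degrees, less where a joint would pass 70% of its speed; a pose out of reach is approached as far as the arm can. A call with a gripper value outside its range is refused whole. The fingers move at their own pace and stop on an object; "force" is the grip in N (left out, the last holds). Time passes only in rows, so rows that repeat a pose let the fingers close. It gives the time, the measured TCP pose, the force and the opening at its end, in the units of the state.
- get_state(): the state, without advancing time (a new reading comes with each control period).
- imaging.read_camera(name): name is "scene" or "top"; returns the picture (384x512x3 uint8, red, green, blue); there is no depth.
- imaging.camera_info(name): a dict with "fx", "fy", "cx", "cy" (pixels), "k1" (the pictures are not rectified: a ray, as slopes to the right and down, at radius r is drawn at 1 + k1 r^2 times it, then the intrinsics apply), "world_to_cam" (4x4, takes a point from world to camera coordinates). Camera axes: x right, y down, z forward; pixel columns grow to the right and rows downward; lengths in m; the calibration is good to about 2 mm. A picture is of the moment at which its call begins. camera_info takes no time and is no camera call.
- env.hand_in(): hands the job in, once; it reports no verdict.
Trained networks look in the newest picture that a camera, given by its name, has taken for a name from the list of things; names that differ only in an ending like _2 or _b are one class to them, and where a whole thing is asked for, a point or a joint stands for the part that bears it (a point fixed in the world has none). Each returns a list of dicts, best first, with "conf" (0 to 1); they miss things now and then, are a little off and sometimes report something else, mostly with a low value. They report only what shows in the picture. A call takes as long as a camera call. They do not tell look-alikes from the thing itself.
- spotter.spot_in(camera, query): "extent" ([left, top, right, bottom] in pixels, round what is visible of it).
The state is a dict: "clock": time; "joint_pos": joint angles; "qvel": joint speeds; "tau": joint torques, N m; "tcp_pos": TCP position; "orientation": TCP orientation; "wrist_force": force on the tool from outside, world axes, zero at the start; "ft_torque": the same for the moment, N m; "finger_gap": finger opening in m.
Only numpy, scipy, OpenCV 4.12 (cv2) and the standard library are available. Lean on these libraries where they do the work, as an engineer would, in place of code of your own. Each camera call takes 0.05 s, during which the arm holds its last target. There are 200 camera calls.

TASK

Clamp the white stone blank in the carving jig: push the steel clamp strap round with the back or tip of a finger until it lies over the stone against its stop, then push the red cam lever fully down so that the rubber foot bears on the stone. Only push, never pinch the strap or the lever, leave the stone and the things lying about where they are, and finish with the hand clear.

Things in the scene. Friction and masses are not known exactly. Their poses are not given: they have to be found in the camera images.
- jig: carving jig, fixed to the bench: a plywood board 290 x 190 x 18 mm with a steel post, 28 mm across, standing on it. Origin on the bench surface under the board, at the stone's nominal place; x of the jig points from the stone to the post, whose axis is 110 mm along +x; the board runs from x = -130 to +160 mm, y = -95 to +95 mm. A 12 mm square dark stop pin (x 89 to 101, y -33 to -21 mm) stands 100 mm high. Four wooden dowels 16 mm high flank the stone
- strap (a joint): swing of the clamp strap about the vertical post axis, rad: 0 = over the stone, along -x of the jig from the post, against its stop; positive = swung out, its free end towards +y of the jig (clockwise seen from above); range 0 to 1.6. Stays where it is left; about 2 N at the free end moves it
- strap_pivot (a point): on the post axis at mid-thickness of the strap, 94 mm above the bench
- strap_end (a point): middle of the strap's orange free end, 200 mm from the post axis, mid-thickness. The strap is a level steel bar 225 mm long from the post axis, 38 mm wide, its underside 88 mm and top 100 mm above the bench; its long edges are upright faces that can be pushed anywhere within 45 mm of the end
- lever (a joint): red cam lever, rad: 0 = fully up (60 degrees above level, leaning from its pivot towards the post), grows as it is pushed down, 0.92 = fully down (7 degrees above level, lying along the strap and pointing to the post). Starts up, within 0.15. Stays where it is left; about 3 N at its tip moves it. It rides on the strap; as it goes down it drives the spindle with the rubber foot 11 mm down
- lever_pivot (a point): the lever's level pivot axis (across the strap), 110 mm from the post axis along the strap, 122 mm above the bench
- lever_tip (a point): point on the lever's upper face, the one to be pushed, 15 mm from its tip: 85 mm from the pivot along the lever and 7 mm above its centre line. The lever is a bar 100 mm long from the pivot, 26 mm wide, 14 mm thick
- foot: round rubber foot, 32 mm across, 8 mm thick, hanging under the strap at 110 mm from the post axis, about 6 mm above the stone when the lever is up; sprung, presses the stone with about 6 to 7 N when the lever is down. Origin at the middle of its upper face
- stone: white stone blank, loose, round, 110 mm across, 50 mm high with a flat top 90 mm across, standing on the jig's board; about 0.8 kg. Origin at the centre of its underside
- rough_stone: bystander: loose off-white rough stone, 90 mm across, 46 mm high, on the bench. Origin at the centre of its underside
- pencil: bystander: loose red pencil, 156 mm long, 8 mm thick, along its x, lying on the bench. Origin under its middle
- brush: bystander: loose dusting brush, 200 mm long along its x, 42 mm wide, 20 mm high, lying on the bench. Origin under its middle
- rasp: bystander: loose steel rasp with wooden handle, 220 mm long along its x, 24 mm wide, up to 24 mm high, lying on the bench. Origin under its middle
Mind the look-alikes: they are no part of the job. What is shaped like the stone but green or pink is not meant.

How it is judged:
By the outcome, as a careful person would: the job done as asked, in the order asked, and still so for the second after the job is handed in, with the robot touching nothing.
It also fails if it takes over 48 s, if anything falls off the work surface, if the arm or the gripper's body presses on something with over 40 N, if the wrist force passes 120 N, or if a joint passes its speed limit or range.

## Working session

There is one attempt and no reset: what is moved stays moved. The work goes in short steps, Python scripts to look and compute and a tool call to move; the robot and the scene stay as the last step left them, time stands still between calls to the robot, and variables do not carry over. Pictures are saved under pics/ and viewed, about 8 in all and at most 12, crops included, and the job is handed in when it is done.

Besides the shell and the picture viewer there is one more tool, called after ">>>" as a command line: name --argument value ..., lists and objects as JSON in quotes. play_rows: Moves the arm, as the interface text tells. Its arguments: {"type":"object","properties":{"moves":{"type":"array"},"force":{"type":"number"}},"required":["moves"]}

```bash
mkdir -p pics; cat > h.py <<'E'
import numpy as np, cv2
from workcell import get_state, imaging, env, spotter
def cam(n):
    c=imaging.camera_info(n); return c,np.array(c["world_to_cam"])
def proj(n,P):
    c,T=cam(n); p=(T[:3,:3]@np.atleast_2d(P).T).T+T[:3,3]
    s=p[:,:2]/p[:,2:]; s=s*(1+c["k1"]*(s**2).sum(1,keepdims=True))
    return s*[c["fx"],c["fy"]]+[c["cx"],c["cy"]]
def unproj(n,uv,z):
    c,T=cam(n); d=(np.array(uv,float)-[c["cx"],c["cy"]])/[c["fx"],c["fy"]]; s=d.copy()
    for _ in range(20): s=d/(1+c["k1"]*(s**2).sum())
    R=T[:3,:3]; o=-R.T@T[:3,3]; r=R.T@np.array([s[0],s[1],1]); return o+r*(z-o[2])/r[2]
def save(n,f,crop=None,k=1):
    im=imaging.read_camera(n)
    o=im if crop is None else im[crop[1]:crop[3],crop[0]:crop[2]]
    cv2.imwrite("pics/"+f,cv2.resize(o[:,:,::-1],None,fx=k,fy=k,interpolation=cv2.INTER_CUBIC)); return im
E
python3 - <<'E'
from h import *
save("top","t0.png",None,1.5); save("scene","s0.png",None,1.5)
for n in("top","scene"):
    c,T=cam(n);print(n,c["fx"],c["k1"],-T[:3,:3].T@T[:3,3])
    for q in("jig","strap","lever","stone","foot"):
        print(q,[(np.round(d["extent"]).tolist(),round(d["conf"],2)) for d in spotter.spot_in(n,q)[:3]])
print(get_state())
E
```

```text
top 484.04913362222254 -0.18560658392979304 [ 0.33928818 -0.03115878  1.51649598]
jig [([173.0, 171.0, 275.0, 266.0], 0.59), ([326.0, 203.0, 342.0, 269.0], 0.44)]
strap [([170.0, 173.0, 248.0, 223.0], 0.88)]
lever [([201.0, 176.0, 225.0, 201.0], 0.66)]
stone [([230.0, 127.0, 265.0, 158.0], 0.75), ([225.0, 202.0, 261.0, 242.0], 0.63), ([288.0, 162.0, 320.0, 198.0], 0.6)]
foot []
scene 455.757254847463 -0.019394882350263192 [1.31075984 0.64993416 0.78561149]
jig [([228.0, 192.0, 357.0, 287.0], 0.8)]
strap [([260.0, 188.0, 362.0, 251.0], 0.89)]
lever [([287.0, 191.0, 318.0, 232.0], 0.65)]
stone [([192.0, 252.0, 237.0, 294.0], 0.94), ([274.0, 209.0, 310.0, 243.0], 0.59)]
foot [([239.0, 192.0, 268.0, 220.0], 0.39), ([228.0, 193.0, 359.0, 285.0], 0.28)]
{'clock': 0.6, 'joint_pos': array([-1.32662143e+00,  3.13157244e-01,  4.60902326e-02,  1.30359307e+00,
        8.81808120e-06,  1.43118929e+00]), 'qvel': array([ 2.31094222e-03, -8.09579136e-04,  1.23582009e-03, -5.98596479e-04,
        9.76058836e-04,  6.67221470e-05]), 'tau': array([-1.09079840e-03, -4.80155182e+01,  2.98661453e+01,  4.08143815e-04,
       -6.08053460e-05, -1.52882187e-06]), 'tcp_pos': array([ 0.21529665, -0.53321449,  0.23134353]), 'orientation': array([6.77988808e-05, 9.81645352e-01, 1.90715491e-01, 7.96309914e-06]), 'wrist_force': array([-0.86821396,  0.69688753,  0.3835536 ]), 'ft_torque': array([ 0.0322878 , -0.0058385 ,  0.02658997]), 'finger_gap': 0.0853057406983926}
```

View pics/t0.png

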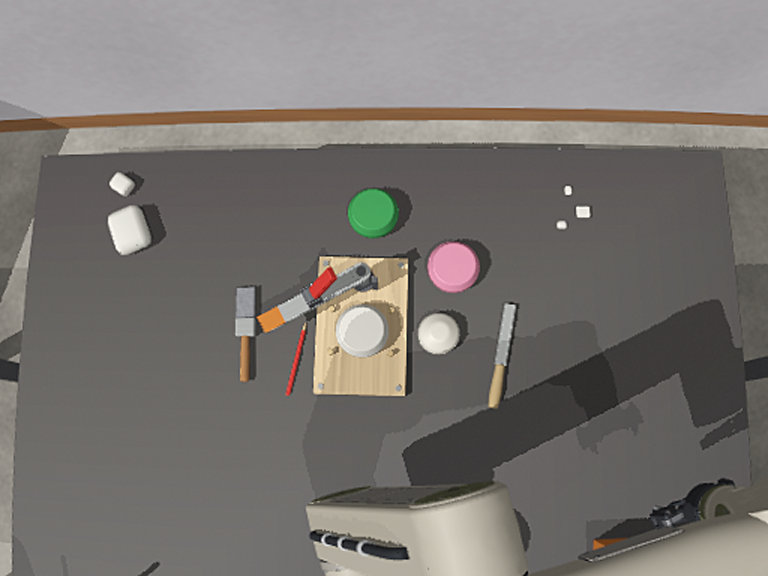

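View pics/s0.png

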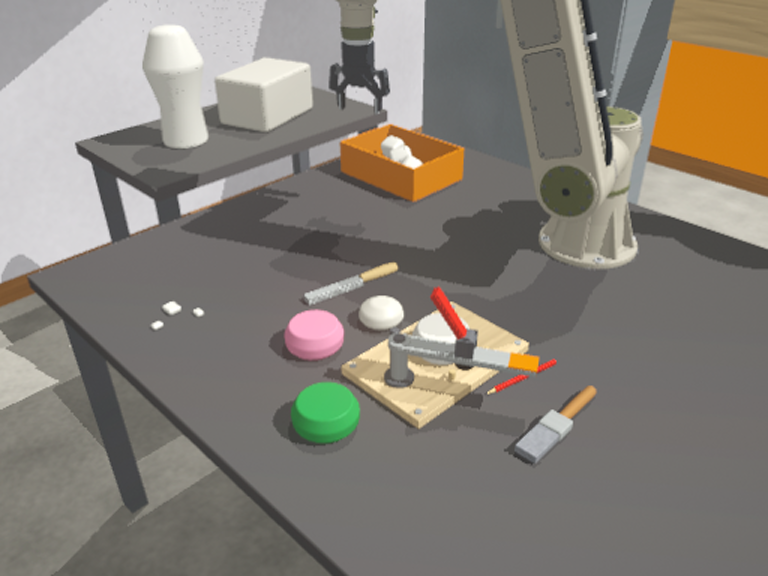

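Top view (1.5x): the white stone is at (361,330) on the jig board. The post is at (362,275). The strap runs to its orange end at (271,319), and the red lever is at (322,285). Things that could be mistaken for the stone are the rough stone (438,333), the green one (373,212) and the pink one (453,267). The pencil (297,358) and brush (245,330) lie near the orange end. The orange box is unrelated.

```bash
python3 - <<'E'
from h import *
im=save("top","t1.png",(155,155,295,275),5)
hsv=cv2.cvtColor(im,cv2.COLOR_RGB2HSV)
def blob(lo,hi,box):
    m=cv2.inRange(hsv,lo,hi); k=np.zeros_like(m); k[box[1]:box[3],box[0]:box[2]]=255
    ys,xs=np.nonzero(m&k); return xs,ys
x,y=blob((8,150,120),(20,255,255),(160,195,195,230)); o=np.array([x.mean(),y.mean()])
print("orange",o,len(x),unproj("top",o,.1))
for n,p in dict(TL=(319,256),TR=(409,257),BR=(406.5,396),BL=(314,394)).items(): print(n,unproj("top",np.array(p)/1.5,.018))
print("post",unproj("top",np.array((362,272))/1.5,.1),"stone",unproj("top",np.array((361.5,329))/1.5,.068))
E
```

```text
orange [180.0441989  212.91160221] 181 [0.5677184  0.21372928 0.1       ]
TL [0.71749888 0.12689774 0.018     ]
TR [ 0.71427134 -0.06494374  0.018     ]
BR [ 0.42095801 -0.05727986  0.018     ]
BL [0.42529996 0.13275082 0.018     ]
post [0.66327526 0.03128311 0.1       ] stone [0.55283892 0.03319646 0.068     ]
```

View pics/t1.png

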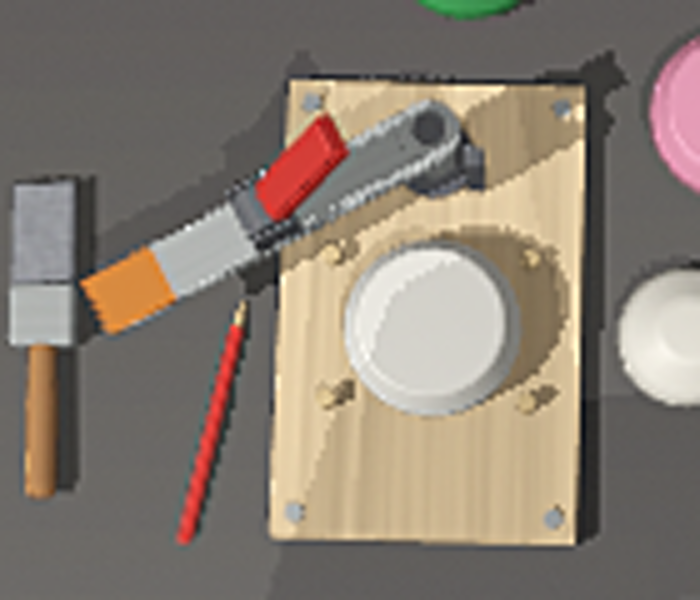

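```bash
cat >> h.py <<'E'
post=np.array([.664,.032])
def rows(tg):
    s=get_state(); w,x,y,z=s["orientation"]
    from scipy.spatial.transform import Rotation as Ro
    R=Ro.from_quat([x,y,z,w]).as_matrix(); yaw=np.arctan2(R[1,0],R[0,0])
    print("tcp",s["tcp_pos"].round(4),"yaw",yaw.round(3),"F",s["wrist_force"].round(1),"t",s["clock"],"q",s["joint_pos"].round(2))
    for t in tg:
        d=R.T@(np.array(t[:3])-s["tcp_pos"])*100; a=-np.degrees((t[3]-yaw+np.pi)%(2*np.pi)-np.pi)
        print(np.round(t,3),"->",d.round(1),round(a,1))
def strap_pt(th,r,off):  # th about post from world -x toward +y; off = finger centre beyond centreline on + side
    u=np.array([-np.cos(th),np.sin(th)]); n=np.array([np.sin(th),np.cos(th)]); return post+r*u+off*n
E
python3 - <<'E'
from h import *
p=strap_pt(1.086,.195,.062)
rows([(*p,.30,np.pi-1.086),(*p,.078,np.pi-1.086)])
E
```

```text
tcp [ 0.2153 -0.5332  0.2314] yaw 0.384 F [-0.8  0.6  0.2] t 0.65 q [-1.33  0.31  0.05  1.3  -0.    1.43]
[0.628 0.233 0.3   2.056] -> [ 67.  -55.6  -6.9] -95.8
[0.628 0.233 0.078 2.056] -> [ 67.  -55.6  15.3] -95.8
```

>>> play_rows --moves '[{"claw": 0,"delta_pos": [0,0,-5],"twist": 0},{"claw": 0,"delta_pos": [4,-3,-8],"twist": -8},{"claw": 0,"delta_pos": [8,-7,-8],"twist": -16},{"claw": 0,"delta_pos": [12,-10,-8],"twist": -24},{"claw": 0,"delta_pos": [16,-13.5,-8],"twist": -32},{"claw": 0,"delta_pos": [21,-17.5,-8],"twist": -40},{"claw": 0,"delta_pos": [25,-21,-8],"twist": -48},{"claw": 0,"delta_pos": [29,-24.5,-8],"twist": -56},{"claw": 0,"delta_pos": [33,-27.5,-8],"twist": -64},{"claw": 0,"delta_pos": [37,-31,-8],"twist": -72},{"claw": 0,"delta_pos": [41,-34.5,-8],"twist": -80},{"claw": 0,"delta_pos": [45,-37.5,-8],"twist": -88}]'

```text
clock: 2.15
tcp_pos: [0.4927, -0.0152, 0.3116]
orientation: [0.0, 0.572, 0.821, 0.0]
wrist_force: [0.5, -0.6, 0.5]
finger_gap: -0.0001
```

```bash
python3 - <<'E'
from h import *
p=strap_pt(1.086,.195,.062)
rows([(*p,.30,np.pi-1.086),(*p,.078,np.pi-1.086)])
E
```

```text
tcp [ 0.4927 -0.0152  0.3116] yaw 1.925 F [ 0.5 -0.6  0.5] t 2.15 q [-0.19  0.14  0.02  1.45 -0.    1.02]
[0.628 0.233 0.3   2.056] -> [18.6 21.3  1.2] -7.5
[0.628 0.233 0.078 2.056] -> [18.6 21.3 23.4] -7.5
```

>>> play_rows --moves '[{"claw": 0,"delta_pos": [4,4.5,0],"twist": -4},{"claw": 0,"delta_pos": [8,9,0],"twist": -7.5},{"claw": 0,"delta_pos": [12,13.5,0],"twist": -7.5},{"claw": 0,"delta_pos": [16,18,0.5],"twist": -7.5},{"claw": 0,"delta_pos": [18.6,21.3,1],"twist": -7.5},{"claw": 0,"delta_pos": [18.6,21.3,5],"twist": -7.5},{"claw": 0,"delta_pos": [18.6,21.3,9],"twist": -7.5},{"claw": 0,"delta_pos": [18.6,21.3,13],"twist": -7.5},{"claw": 0,"delta_pos": [18.6,21.3,16],"twist": -7.5},{"claw": 0,"delta_pos": [18.6,21.3,16],"twist": -7.5}]'

```text
clock: 3.4
tcp_pos: [0.6267, 0.2302, 0.1483]
orientation: [-0.002, 0.519, 0.855, -0.002]
wrist_force: [-0.4, -0.2, 0.3]
finger_gap: -0.0004
```

```bash
python3 - <<'E'
from h import *
save("top","t2.png",(140,140,280,260),4); save("scene","s2.png",(220,120,420,280),4)
p=strap_pt(1.086,.195,.062)
rows([(*p,.078,np.pi-1.086)])
E
```

```text
tcp [0.6291 0.2307 0.1521] yaw 2.051 F [1.  1.  0.3] t 3.5 q [ 0.23  0.53  0.18  1.22 -0.    1.32]
[0.628 0.233 0.078 2.056] -> [0.3 0.  7.4] -0.3
```

View pics/s2.png

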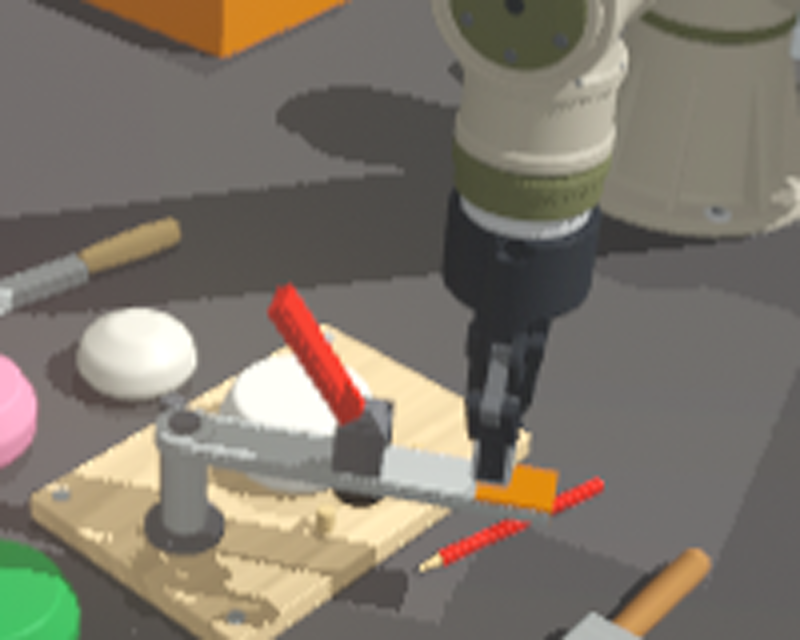

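The scene crop shows the closed fingers with their tip at about (490,480), overlapping the orange end in projection. Next I check the side clearance from above.

```bash
python3 - <<'E'
from h import *
s=get_state()["tcp_pos"]
print((proj("scene",s)-[220,120])*4,(proj("top",s)-[140,140])*4)
for th in(1.0,1.086):
  u=strap_pt(th,.2,0); print((proj("scene",(*u,.1))-[220,120])*4,(proj("top",(*u,.1))-[140,140])*4)
print((proj("scene",(*post,.1))-[220,120])*4)
u=strap_pt(1.086,.195,.062);print((proj("scene",(*u,.078))-[220,120])*4)
E
```

```text
[[487.67345739 476.24001984]] [[127.72184444 196.63698636]]
[[510.26240536 466.39675709]] [[177.61344538 307.28838541]]
[[507.61417356 484.15826452]] [[166.63567444 287.56292456]]
[[182.01970656 425.28985566]]
[[480.09878471 578.87990622]]
```

View pics/t2.png

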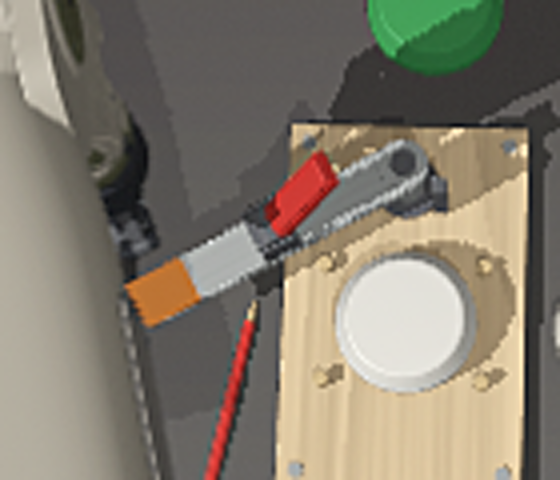

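Top crop: the fingers are at (130,230), on the outer (+) side of the strap and clear of its orange end at (165,290). I can go down now.

>>> play_rows --moves '[{"claw": 0,"delta_pos": [0.3,0,3.5],"twist": 0},{"claw": 0,"delta_pos": [0.3,0,7],"twist": 0},{"claw": 0,"delta_pos": [0.3,0,7],"twist": 0}]'

```text
clock: 3.88
tcp_pos: [0.6263, 0.233, 0.0804]
orientation: [-0.001, 0.519, 0.855, -0.001]
wrist_force: [-1.4, 0.4, 0.9]
finger_gap: -0.0001
```

```bash
python3 - <<'E'
from h import *
rows([(*strap_pt(1.086,.197,.034+.01),.08,np.pi-1.086)]+[(*strap_pt(t,.197,.034),.08,np.pi-t) for t in np.arange(1.05,.15,-.09)])
E
```

```text
tcp [0.6263 0.233  0.0804] yaw 2.051 F [-1.4  0.4  0.9] t 3.875 q [ 0.24  0.57  0.07  1.07 -0.    1.33]
[0.611 0.227 0.08  2.056] -> [ 0.2 -1.6  0. ] -0.3
[0.595 0.22  0.08  2.092] -> [ 0.3 -3.3  0.1] -2.4
[0.579 0.213 0.08  2.182] -> [ 0.4 -5.1  0.1] -7.5
[0.563 0.204 0.08  2.272] -> [ 0.4 -6.9  0.1] -12.7
[0.548 0.195 0.08  2.362] -> [ 0.2 -8.7  0.1] -17.8
[0.534 0.184 0.08  2.452] -> [ -0.1 -10.5   0.1] -23.0
[0.521 0.171 0.08  2.542] -> [ -0.6 -12.2   0.1] -28.1
[0.509 0.158 0.08  2.632] -> [ -1.2 -13.9   0.1] -33.3
[0.498 0.143 0.08  2.722] -> [ -2.  -15.5   0.1] -38.4
[0.489 0.128 0.08  2.812] -> [ -3.  -17.1   0.1] -43.6
[0.481 0.112 0.08  2.902] -> [ -4.  -18.5   0.1] -48.8
```

>>> play_rows --moves '[{"claw": 0,"delta_pos": [0.2,-1.6,0],"twist": 0},{"claw": 0,"delta_pos": [0.3,-3.3,0],"twist": -2.4},{"claw": 0,"delta_pos": [0.4,-5.1,0],"twist": -7.5},{"claw": 0,"delta_pos": [0.4,-6.9,0],"twist": -12.7},{"claw": 0,"delta_pos": [0.2,-8.7,0],"twist": -17.8},{"claw": 0,"delta_pos": [-0.1,-10.5,0],"twist": -23},{"claw": 0,"delta_pos": [-0.6,-12.2,0],"twist": -28},{"claw": 0,"delta_pos": [-1.2,-13.9,0],"twist": -33.3},{"claw": 0,"delta_pos": [-2,-15.5,0],"twist": -38.4},{"claw": 0,"delta_pos": [-3,-17.1,0],"twist": -43.6},{"claw": 0,"delta_pos": [-4,-18.5,0],"twist": -48.8}]'

```text
clock: 5.25
tcp_pos: [0.484, 0.1128, 0.0848]
orientation: [0.003, 0.118, 0.993, 0.001]
wrist_force: [0.9, 1.3, 0.1]
finger_gap: -0.0
```

```bash
python3 - <<'E'
from h import *
save("scene","s3.png",(200,150,400,300),3)
rows([(*strap_pt(t,.197,.034),.08,np.pi-t) for t in np.arange(.15,-.1,-.03)])
E
```

```text
tcp [0.4829 0.1111 0.0845] yaw 2.907 F [-1.3 -1.7  0.3] t 5.3 q [ 0.06  0.26 -0.41  0.9  -0.    0.3 ]
[0.474 0.095 0.08  2.992] -> [ 0.5 -1.8  0.5] -4.8
[0.472 0.089 0.08  3.022] -> [ 0.5 -2.4  0.5] -6.6
[0.471 0.084 0.08  3.052] -> [ 0.5 -3.   0.5] -8.3
[0.469 0.078 0.08  3.082] -> [ 0.5 -3.6  0.4] -10.0
[0.468 0.072 0.08  3.112] -> [ 0.5 -4.2  0.4] -11.7
[0.467 0.066 0.08  3.142] -> [ 0.5 -4.8  0.4] -13.4
[0.466 0.06  0.08  3.172] -> [ 0.5 -5.4  0.4] -15.1
[0.465 0.054 0.08  3.202] -> [ 0.4 -6.   0.4] -16.9
[0.465 0.048 0.08  3.232] -> [ 0.3 -6.5  0.4] -18.6
```

View pics/s3.png

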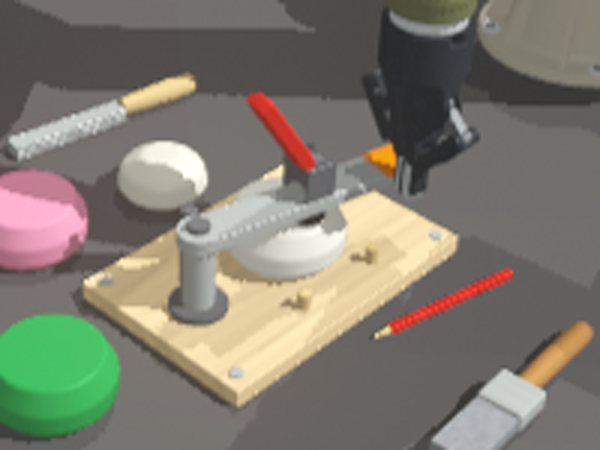

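The scene crop shows the strap swung most of the way, with the finger behind its orange end at (385,158). The stone, pencil and brush have not moved. I push on slowly to the stop.

>>> play_rows --moves '[{"claw": 0,"delta_pos": [0.3,-0.9,0.4],"twist": -2},{"claw": 0,"delta_pos": [0.5,-1.8,0.4],"twist": -4.8},{"claw": 0,"delta_pos": [0.5,-2.4,0.4],"twist": -6.6},{"claw": 0,"delta_pos": [0.5,-3.0,0.4],"twist": -8.3},{"claw": 0,"delta_pos": [0.5,-3.4,0.4],"twist": -10},{"claw": 0,"delta_pos": [0.5,-3.7,0.4],"twist": -11},{"claw": 0,"delta_pos": [0.5,-3.9,0.4],"twist": -12},{"claw": 0,"delta_pos": [0.5,-3.9,0.4],"twist": -12}]'

```text
clock: 6.3
tcp_pos: [0.4684, 0.0757, 0.0779]
orientation: [0.001, 0.015, 1.0, -0.0]
wrist_force: [0.4, 1.8, 1.5]
finger_gap: 0.0001
```

>>> play_rows --moves '[{"claw": 0,"delta_pos": [0,-0.2,0],"twist": 0},{"claw": 0,"delta_pos": [0,-0.4,0],"twist": 0},{"claw": 0,"delta_pos": [0,-0.4,0],"twist": 0}]'

```text
clock: 6.68
tcp_pos: [0.4675, 0.0718, 0.0773]
orientation: [-0.0, 0.015, 1.0, 0.0]
wrist_force: [0.5, 2.2, 1.6]
finger_gap: -0.0
```

>>> play_rows --moves '[{"claw": 0,"delta_pos": [0,-0.2,0],"twist": 0},{"claw": 0,"delta_pos": [0,-0.4,0],"twist": 0},{"claw": 0,"delta_pos": [0,-0.4,0],"twist": 0}]'

```text
clock: 7.05
tcp_pos: [0.4674, 0.0716, 0.0774]
orientation: [0.0, 0.014, 1.0, 0.004]
wrist_force: [0.8, 17.3, 1.6]
finger_gap: -0.0004
```

>>> play_rows --moves '[{"claw": 0,"delta_pos": [0,-0.2,0],"twist": 0},{"claw": 0,"delta_pos": [0,-0.3,0],"twist": 0},{"claw": 0,"delta_pos": [0,-0.3,0],"twist": 0}]'

```text
clock: 7.42
tcp_pos: [0.4674, 0.0714, 0.0775]
orientation: [0.0, 0.013, 1.0, 0.008]
wrist_force: [2.1, 28.5, 2.8]
finger_gap: -0.0003
```

The strap is at its stop: the force rises to 17–28 N with no further motion. Next I back off, rise and look.

>>> play_rows --moves '[{"claw": 0,"delta_pos": [0,1.5,0],"twist": 0},{"claw": 0,"delta_pos": [0,4,0],"twist": 0},{"claw": 0,"delta_pos": [0,5,-3],"twist": 0},{"claw": 0,"delta_pos": [0,5,-8],"twist": 0},{"claw": 0,"delta_pos": [0,5,-13],"twist": 0},{"claw": 0,"delta_pos": [0,5,-17],"twist": 0},{"claw": 0,"delta_pos": [0,5,-17],"twist": 0}]'

```text
clock: 8.3
tcp_pos: [0.4705, 0.1143, 0.2503]
orientation: [0.003, 0.015, 1.0, -0.001]
wrist_force: [0.4, -0.4, -0.2]
finger_gap: 0.0
```

```bash
cat >> h.py <<'E'
def lev(deg,s=.082,y=.0345,back=.011,piv=(.5545,.122)):
    f=np.radians(deg); return (piv[0]+s*np.cos(f)-.007*np.sin(f)-back, y, piv[1]+s*np.sin(f)+.007*np.cos(f), np.pi)
E
python3 - <<'E'
from h import *
save("scene","s4.png",(200,130,400,280),3)
for n in("top","scene"):
  print(n,[(np.round(d["extent"]).tolist(),round(d["conf"],2)) for q in("lever","strap") for d in spotter.spot_in(n,q)[:1]])
# predicted lever tip/pivot, strap end, post
P=[(*strap_pt(.03,.2025,0),.1),(*post,.1),(.5545,.0345,.122),(.5545+.05,.0345,.2086)]
print(((proj("scene",P)-[200,130])*3).round())
rows([(.54,.0345,.24,np.pi),(.54,.0345,.192,np.pi)])
E
```

```text
top [([204.0, 181.0, 221.0, 203.0], 0.62), ([171.0, 175.0, 247.0, 222.0], 0.76)]
scene [([276.0, 180.0, 299.0, 209.0], 0.59), ([259.0, 176.0, 329.0, 231.0], 0.96)]
[[356. 195.]
 [197. 289.]
 [287. 214.]
 [251. 150.]]
tcp [0.4678 0.1144 0.2456] yaw 3.112 F [0.5 0.5 0.4] t 8.55 q [ 0.07  0.13 -0.15  1.29 -0.    0.1 ]
[0.54  0.034 0.24  3.142] -> [-7.5 -7.8  0.5] -1.7
[0.54  0.034 0.192 3.142] -> [-7.5 -7.8  5.3] -1.7
```

View pics/s4.png

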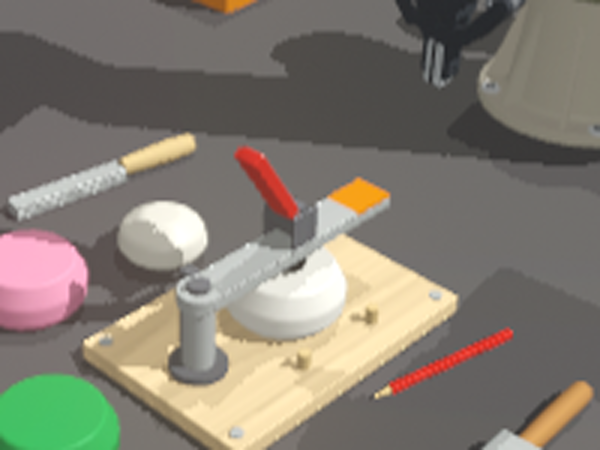

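The scene crop shows the strap lying over the stone, with its end at (360,196) against a predicted (356,195). The lever is still up, tip at (247,153) against a predicted (251,150), so the model is good enough. I move behind the lever next.

>>> play_rows --moves '[{"claw": 0,"delta_pos": [-3,-3.2,0],"twist": -1},{"claw": 0,"delta_pos": [-6,-6.2,0],"twist": -1.7},{"claw": 0,"delta_pos": [-7.5,-7.8,0.5],"twist": -1.7},{"claw": 0,"delta_pos": [-7.5,-7.8,3],"twist": -1.7},{"claw": 0,"delta_pos": [-7.5,-7.8,5],"twist": -1.7},{"claw": 0,"delta_pos": [-7.5,-7.8,5],"twist": -1.7}]'

```text
clock: 9.3
tcp_pos: [0.5393, 0.0347, 0.1947]
orientation: [-0.003, 0.0, 1.0, 0.0]
wrist_force: [0.4, 0.6, -0.0]
finger_gap: 0.0001
```

```bash
python3 - <<'E'
from h import *
rows([lev(d) for d in (60,54,48,42,36,30,24,18,12,7,4)])
E
```

```text
tcp [0.5393 0.0347 0.1947] yaw 3.141 F [ 0.4  0.6 -0. ] t 9.3 q [-0.08  0.26 -0.11  1.2  -0.   -0.08]
[0.578 0.034 0.197 3.142] -> [-3.9 -0.  -0.2] -0.0
[0.586 0.034 0.192 3.142] -> [-4.7 -0.   0.2] -0.0
[0.593 0.034 0.188 3.142] -> [-5.4 -0.   0.7] -0.0
[0.6   0.034 0.182 3.142] -> [-6.1 -0.   1.2] -0.0
[0.606 0.034 0.176 3.142] -> [-6.7 -0.   1.8] -0.0
[0.611 0.034 0.169 3.142] -> [-7.2 -0.   2.5] -0.0
[0.616 0.034 0.162 3.142] -> [-7.6 -0.   3.2] -0.0
[0.619 0.034 0.154 3.142] -> [-8. -0.  4.] -0.0
[0.622 0.034 0.146 3.142] -> [-8.3 -0.   4.8] -0.0
[0.624 0.034 0.139 3.142] -> [-8.5 -0.   5.5] -0.0
[0.625 0.034 0.135 3.142] -> [-8.6 -0.   5.9] -0.0
```

>>> play_rows --moves '[{"claw": 0,"delta_pos": [-2,0,0],"twist": 0},{"claw": 0,"delta_pos": [-3.9,0,-0.2],"twist": 0},{"claw": 0,"delta_pos": [-4.7,0,0.2],"twist": 0},{"claw": 0,"delta_pos": [-5.4,0,0.7],"twist": 0},{"claw": 0,"delta_pos": [-6.1,0,1.2],"twist": 0},{"claw": 0,"delta_pos": [-6.7,0,1.8],"twist": 0},{"claw": 0,"delta_pos": [-7.2,0,2.5],"twist": 0},{"claw": 0,"delta_pos": [-7.6,0,3.2],"twist": 0},{"claw": 0,"delta_pos": [-8,0,4],"twist": 0},{"claw": 0,"delta_pos": [-8,0,4],"twist": 0}]'

```text
clock: 10.55
tcp_pos: [0.6209, 0.0347, 0.156]
orientation: [-0.001, 0.0, 1.0, 0.0]
wrist_force: [-0.6, -0.5, 0.1]
finger_gap: -0.0
```

>>> play_rows --moves '[{"claw": 0,"delta_pos": [-0.2,0,0.5],"twist": 0},{"claw": 0,"delta_pos": [-0.3,0,0.9],"twist": 0},{"claw": 0,"delta_pos": [-0.3,0,0.9],"twist": 0}]'

```text
clock: 10.92
tcp_pos: [0.6242, 0.0346, 0.1478]
orientation: [-0.0, 0.0, 1.0, 0.0]
wrist_force: [-0.4, -0.5, -1.5]
finger_gap: 0.0001
```

```bash
python3 - <<'E'
from h import *
save("scene","s5.png",(220,110,360,230),5)
print((proj("scene",get_state()["tcp_pos"])-[220,110])*5, get_state()["wrist_force"])
E
```

```text
[[287.89432523 470.96339439]] [-0.51148485  0.2844038  -0.46419591]
```

View pics/s5.png

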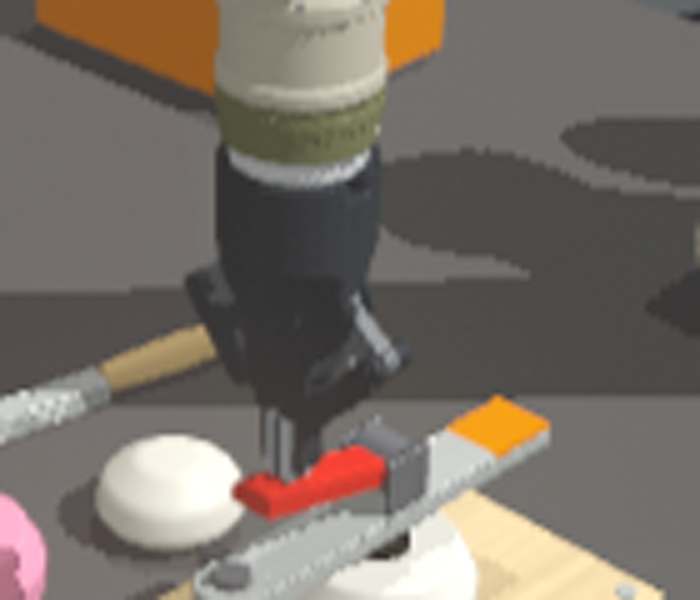

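The crop shows the lever nearly down, with its tip at (260,497) and the fingertip right over it at (288,471). I keep pressing down in small steps.

>>> play_rows --moves '[{"claw": 0,"delta_pos": [0,0,0.4],"twist": 0},{"claw": 0,"delta_pos": [0,0,0.7],"twist": 0},{"claw": 0,"delta_pos": [0,0,0.7],"twist": 0}]'

```text
clock: 11.35
tcp_pos: [0.6247, 0.0344, 0.1414]
orientation: [0.0, 0.0, 1.0, -0.0]
wrist_force: [1.6, -0.7, 1.8]
finger_gap: 0.0001
```

>>> play_rows --moves '[{"claw": 0,"delta_pos": [0,0,0.3],"twist": 0},{"claw": 0,"delta_pos": [0,0,0.5],"twist": 0},{"claw": 0,"delta_pos": [0,0,0.5],"twist": 0}]'

```text
clock: 11.72
tcp_pos: [0.6253, 0.0344, 0.1385]
orientation: [0.002, 0.0, 1.0, -0.0]
wrist_force: [-0.8, -0.1, 12.8]
finger_gap: 0.0004
```

>>> play_rows --moves '[{"claw": 0,"delta_pos": [0,0,0.3],"twist": 0},{"claw": 0,"delta_pos": [0,0,0.4],"twist": 0},{"claw": 0,"delta_pos": [0,0,0.4],"twist": 0}]'

```text
clock: 12.1
tcp_pos: [0.6255, 0.0344, 0.1378]
orientation: [0.003, 0.0, 1.0, -0.0]
wrist_force: [-7.1, -0.2, 28.3]
finger_gap: 0.0001
```

The lever is at its hard stop: 28 N with under 1 mm of motion. I rise straight up and clear away.

>>> play_rows --moves '[{"claw": 0,"delta_pos": [0,0,-2],"twist": 0},{"claw": 0,"delta_pos": [0,0,-6],"twist": 0},{"claw": 0,"delta_pos": [0,0,-11],"twist": 0},{"claw": 0,"delta_pos": [4,-4,-14],"twist": 0},{"claw": 0,"delta_pos": [8,-8,-14],"twist": 0},{"claw": 0,"delta_pos": [12,-12,-14],"twist": 0},{"claw": 0,"delta_pos": [16,-16,-14],"twist": 0},{"claw": 0,"delta_pos": [20,-20,-14],"twist": 0},{"claw": 0,"delta_pos": [22,-25,-14],"twist": 0},{"claw": 0,"delta_pos": [22,-30,-14],"twist": 0},{"claw": 0,"delta_pos": [22,-30,-14],"twist": 0},{"claw": 0,"delta_pos": [22,-30,-14],"twist": 0}]'

```text
clock: 13.6
tcp_pos: [0.4036, -0.2648, 0.2714]
orientation: [-0.001, 0.0, 1.0, 0.001]
wrist_force: [0.3, -0.8, -0.5]
finger_gap: 0.0001
```

```bash
python3 - <<'E'
from h import *
a=save("scene","a.png",(215,150,355,270),4); b=save("top","b.png",(155,155,295,275),4)
cv2.imwrite("pics/fin.png",np.hstack([cv2.imread("pics/a.png")[:,:400],cv2.imread("pics/b.png")[:,80:480]]))
f=np.radians(7); P=[(.5545+.1*np.cos(f),.0325,.122+.1*np.sin(f)),(.5545,.0345,.122),(*strap_pt(.025,.2025,0),.1)]
print(((proj("scene",P)-[215,150])*4).round(), ((proj("top",P)-[155,155])*4-[80,0]).round()+[400,0])
print(get_state()["tcp_pos"],get_state()["wrist_force"],get_state()["clock"])
E
```

```text
[[215. 254.]
 [323. 206.]
 [414. 179.]] [[662. 108.]
 [659. 244.]
 [656. 375.]]
[ 0.40407864 -0.26418393  0.27185341] [-0.05707999 -0.00585587  0.71287531] 13.7
```

View pics/fin.png

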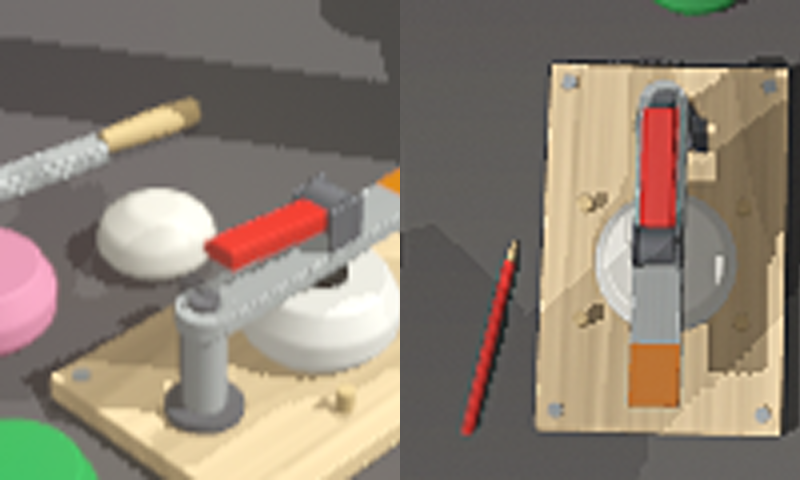

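The final picture shows the strap along the jig axis over the stone. The lever is down, its tip end at about (218,252) against a predicted (215,254). The foot is on the stone and the hand is clear.

```bash
python3 -c "
from h import *
print(env.hand_in())"
```

```text
the job is handed in; nothing more can be done
None
```

The white stone is clamped, and I handed the job in at about 13.7 s of the 48 s allowed. `hand_in` gives no verdict, so the checks below are my own.

- **Strap:** I pushed it round with the backs of the closed fingers until it met its stop. The force rose from about 2 N to 28 N with no further motion.
- **Lever:** I then pushed it down from above with the closed fingertips. At the bottom it took 28 N with under 1 mm of motion.
- **Final pictures:** The strap lies along the jig axis over the stone. The lever tip is within a few enlarged-picture pixels (about 1 image pixel) of its predicted fully-down position. The stone sits between its dowels. The rough stone, rasp and pencil look unmoved; the brush lay outside the last crop, but the hand stayed well above it.
- **Hand:** It ended clear of everything, with wrist force near zero.

One reading was odd: there was almost no force during the middle of the lever stroke. A picture then showed the lever nearly down with the fingertip right over it, so I finished the push in small steps. I could not measure the foot's pressure on the stone directly; I judged it from the lever being at its stop and from the picture.

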